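# Take the cool box lid off its hinge pins and stand it in the plate rack

### The job

The cool box is to be left open to air. Raise its lid by the red handle until it stands upright on the hinge, lift it straight up off the hinge pins, and stand it upright, hinge edge down, in either slot of the wooden plate rack, lowering it right down before you let go. Leave the dishes, jar and utensils around it where they are.

Things in the scene. Friction and masses are not known exactly. Their poses are not given: they have to be found in the camera images.
- coolbox: blue open-topped cool box, 106 mm (x) x 180 mm (y) x 72 mm high, fixed to the slate; origin at the centre of its underside; the hinge is along its +x (far) side, the lid's red handle on its -x side. On the hinge side a grey back stop 50 mm wide, at y = 0, rises to 36 mm above the hinge axis: the lid comes to rest leaning on it about 7 degrees past vertical and then stays up by itself
- pins (a point): midpoint of the hinge axis of the cool box, 71 mm to +x of the box's centre and 77 mm above the slate. Two fixed steel pins, 8 mm thick, lie along this axis (the box's y), at 45 to 81 mm either side of this point; a lid hook sits on each
- lid_handle (a point): centre of the grip bar of the loose lid's red handle (a loop): the bar is 12 mm thick and 100 mm long along the lid's y, 30 mm of clear gap between it and the lid's edge; closed, it is level with the lid, 79 mm above the slate (2 mm above the hinge axis). It lies 162 mm from the hinge axis. Axes as for the lid. The round bar can turn between gripper pads
- lid_hooks (a point): point of the lid on its hinge axis, midway between its two hooks (at 52 to 72 mm either side along y); lid axes: closed, -x points from hinge to handle, z up out of the top; upright, -x points up and z points to the box's +x side. Each hook is a 10 mm wide slot, open towards the lid's +x, whose two prongs (20 mm over all in z) end 12 mm beyond this point: upright, the lid comes off after 16 mm of straight lift and the prongs are its feet
- lid_center (a point): centre of the white lid plate, 71.5 mm from the hinge axis towards the handle. Plate 109 x 180 x 14 mm; under it a grey pad 80 x 154 mm, 6 mm thick, that drops into the box. Greatest thickness 21 mm, mass about 0.3 kg. Rests closed on the box at the start and swings freely on the pins
- rack: fixed wooden plate rack: board 130 (x) x 210 (y) x 16 mm, origin at the centre of its underside; upright 10 mm dowels, tops 81 mm above the slate, in three rows at x = -48, 0, +48 mm, each with dowels at y = -45 and +45 mm. So two slots along y, at x = -24 and +24 mm, 38 mm wide. A lid standing in a slot has its hinge point 28 mm and handle bar 190 mm above the slate, and leans a little on the dowels
- pie_dish_mid (a point): white ceramic pie dish, round, 200 mm across the rim, 40 mm high (bystander); point at its centre, 20 mm up
- loaf_tin_mid (a point): empty aluminium loaf tin 210 x 110 x 65 mm, long along its x (bystander); point at its centre, 32 mm up
- glass_bowl_mid (a point): glass mixing bowl, 180 mm across the rim, 85 mm high (bystander); point at its centre, 42 mm up
- ladle_mid (a point): stainless steel ladle lying down, cup 84 mm across and 35 mm high, handle 230 mm towards its -x (bystander); point 80 mm from the cup centre along the handle, 20 mm up
- scoop_mid (a point): yellow plastic scoop, cup 85 x 70 x 45 mm, handle 90 mm towards its -x (bystander); point 20 mm from the cup centre towards the handle, 22 mm up
- jam_jar_mid (a point): amber jam jar with a red cap, 70 mm across, 100 mm high (bystander); point at its centre, 50 mm up
- lid: the whole lid; its origin is the same point as lid_hooks, with the same axes
Things that resemble listed ones, but are neither listed nor needed, are in the scene too. Of the things that look like the lid, the larger one is meant.

How it is judged:
By the outcome, as a careful person would: the job done as asked, in the order asked, and still so for the second after the job is handed in, with the robot touching nothing.
It also fails if it takes over 46 s, if anything falls off the work surface, if the arm or the gripper's body presses on something with over 40 N, if the wrist force passes 120 N, or if a joint passes its speed limit or range.

### The arm

A 6-joint arm with a two-finger parallel gripper is mounted at the origin on the work surface. World frame = base frame: x ahead of the robot, y to its left, z up, the work surface at z = 0. Lengths are in mm, angles in rad, forces in N, time in s.
With the tool pointing down it reaches from about 350 to 975 mm from the base axis. Payload 7.1 kg.
Tool frame: the origin (TCP) lies at the very end of the fingers, on their centre line; the grasp point (between the pads) lies tcp_to_grasp behind it (tcp_to_grasp is the distance from the TCP to the grasp point, in mm); z points along the fingers, x is the direction in which the jaws open and shut, and the axes are right-handed (so a half turn about z gives the same grasp; the last joint's range is limited). The gripper opens to 88 mm and grips with 3 to 60 N. Pads are 20 mm wide; open, the fingers measure 115 mm over their backs; the gripper's body (75 mm by 178 mm) begins 61 mm behind the grasp point.
Start: joints at [-1.344, 0.423, 1.63, -0, 1.089, -0.019], TCP at [152.102, -606.193, 222.675] pointing down, gripper open.
Joint ranges: [-3, 3], [-0.9, 2.11], [0.09, 2.58], [-1.31, 4.45], [0.11, 2.69], [-2.54, 2.54]. Speed limits (rad/s): [2.39, 2.39, 3.01, 3.14, 3.14, 3.14].

### API

Orientations are given as a rotation vector (axis times angle).
In Python, from workcell import get_obs, get_image, close_job, recognise, mark_of, tcp_to_grasp gives the robot as it stands. The module is installed in compiled form; this text tells all that it offers.
- The arm moves only by the tool move_arm, never from a script. Its argument "motion" is a list of rows, each a list of 7 numbers: the shift along the world's x, y, z in mm, then the turn, a rotation vector about the world's x, y, z in rad, then the finger opening in mm, from 0 to 87.8. A call has 1 to 5 rows; each row is the pose to reach, as a shift and turn from the pose commanded when the call began; what a row does not reach only later rows make up. A row lasts 1/12 s, in which the tool goes at most 41.7 mm and 7.16 degrees, less where a joint would pass 70% of its speed; a pose out of reach is approached as far as the arm can. A call with a gripper value outside its range is refused whole. The fingers move at their own pace and stop on an object; the grip force is fixed at half the most. Time passes only in rows, so rows that repeat a pose let the fingers close. It gives the time, the measured TCP pose, the force and the opening at its end, in the units of the state.
- get_obs(): the state, without advancing time (a new reading comes with each control period).
- get_image(name): name is "scene" or "top" or "wrist"; returns a dict with "color" (480x640x3 uint8, red, green, blue), "mtx" (3x3 intrinsics, pixels), "camera_from_world" (4x4, takes a point from world to camera coordinates). Camera axes: x right, y up, looking along -z (the intrinsics and any distortion apply to the point x, -y, -z); pixel columns grow to the right and rows downward; lengths in mm; the calibration is good to about 2 mm. A picture is of the moment at which its call begins. There is no depth.
- close_job(): hands the job in, once; it reports no verdict.
Trained networks look in a picture, given as the dict that the camera call returned (one of the last four; its "shot" number tells which), for a name from the list of things; names that differ only in an ending like _2 or _b are one class to them, and where a whole thing is asked for, a point or a joint stands for the part that bears it (a point fixed in the world has none). Each returns a list of dicts, best first, with "p" (0 to 1); they miss things now and then, are a little off and sometimes report something else, mostly with a low value. They report only what shows in the picture. A call takes as long as a camera call. They do not tell look-alikes from the thing itself.
- recognise(picture, label): "bbox" ([centre column, centre row, width, height] in pixels, round what is visible of it).
- mark_of(picture, label): "location" ([row, column] in pixels: a listed point, or the origin of a listed thing).
The state is a dict: "t": time; "qpos": joint angles; "qvel": joint speeds; "joint_torque": joint torques, N m; "ee_pos": TCP position; "orientation": TCP orientation; "ft_force": force on the tool from outside, world axes, zero at the start; "moment": the same for the moment, N m; "width": finger opening in mm.
Only numpy, scipy, OpenCV 4.12 (cv2) and the standard library are available. Lean on these libraries where they do the work, as an engineer would, in place of code of your own. Each camera call takes 0.05 s, during which the arm holds its last target. There are 200 camera calls.

## Working session

There is one attempt and no reset: what is moved stays moved. The work goes in short steps, Python scripts to look and compute and a tool call to move; the robot and the scene stay as the last step left them, time stands still between calls to the robot, and variables do not carry over. Pictures are saved under pics/ and viewed, about 8 in all and at most 12, crops included, and the job is handed in when it is done.

Besides the shell and the picture viewer there is one more tool, called after "Call:" by a JSON object that holds its "name" and its "arguments". move_arm: Moves the arm, as the interface text tells. Its arguments: {"type":"object","properties":{"motion":{"type":"array"}},"required":["motion"]}

```bash
mkdir -p pics; cat > h.py <<'E'
import numpy as np, cv2
from workcell import *
def save(im,n): cv2.imwrite('pics/'+n,cv2.cvtColor(im['color'],cv2.COLOR_RGB2BGR))
def ray(im,rc):
    M=np.array(im['camera_from_world']);K=np.array(im['mtx']);R=M[:3,:3];t=M[:3,3]
    p=np.linalg.inv(K)@[rc[1],rc[0],1]; d=R.T@np.array([p[0],-p[1],-p[2]]); return -R.T@t, d/np.linalg.norm(d)
def atz(im,rc,z):
    o,d=ray(im,rc); return o+d*(z-o[2])/d[2]
def proj(im,P):
    M=np.array(im['camera_from_world']);p=M[:3,:3]@np.array(P)+M[:3,3]; q=np.array(im['mtx'])@[p[0],-p[1],-p[2]]; return q[:2]/q[2]
E
python3 - <<'E'
from h import *
np.set_printoptions(precision=1,suppress=True)
print({k:np.array(v) for k,v in get_obs().items()}, tcp_to_grasp)
Z=dict(lid_handle=79,lid_hooks=77,pins=77,lid_center=77,coolbox=0,rack=0,pie_dish_mid=20,loaf_tin_mid=32,glass_bowl_mid=42,ladle_mid=20,scoop_mid=22,jam_jar_mid=50)
for n in('top','scene'):
    im=get_image(n); save(im,n+'0.png'); print(n,im['shot'],ray(im,[240,320]))
    for k,z in Z.items():
        print(k,[(round(m['p'],2),np.array(m['location']),atz(im,m['location'],z)) for m in mark_of(im,k)][:4])
E
```

```text
{'t': array(0.), 'qpos': array([-1.3,  0.4,  1.6,  0. ,  1.1, -0. ]), 'qvel': array([-0.,  0.,  0., -0.,  0., -0.]), 'joint_torque': array([ -0. , -54.5, -27.4,   0.1,   0. ,  -0. ]), 'ee_pos': array([ 152. , -605.7,  221.9]), 'orientation': array([-2.5,  1.9,  0. ]), 'ft_force': array([-0.7,  0.6, -0.2]), 'moment': array([-0.,  0., -0.]), 'width': array(87.7)} 18.700000000000003
top 1 (array([ 396.7,  -18.5, 1426.9]), array([ 0.1, -0. , -1. ]))
lid_handle [(0.9, array([281.9, 368.6]), array([ 458.5, -140. ,   79. ])), (0.68, array([158.5, 412. ]), array([ 773.4, -255.4,   79. ])), (0.68, array([243.5, 492.4]), array([ 553.6, -451.5,   79. ]))]
lid_hooks [(0.84, array([200.8, 428.6]), array([ 663.6, -295.2,   77. ])), (0.82, array([219.2, 378.5]), array([ 617. , -167.5,   77. ]))]
pins [(0.66, array([217.9, 378.2]), array([ 620.4, -166.8,   77. ])), (0.29, array([283.6, 365.7]), array([ 454.3, -132.9,   77. ]))]
lid_center [(0.58, array([244.4, 373.7]), array([ 552.9, -154.4,   77. ])), (0.57, array([181. , 421.2]), array([ 715. , -277.8,   77. ]))]
coolbox []
rack [(0.93, array([264
[... 1125 characters left out ...]
.5, 323.3]), array([ 769.1, -345.2,   77. ])), (0.72, array([268. , 294.8]), array([ 541.9, -137.5,   77. ]))]
coolbox [(0.57, array([298.3, 291.1]), array([ 548.4, -161.5,    0. ]))]
rack [(0.76, array([231.4, 356.5]), array([518.3, 204.5,   0. ]))]
pie_dish_mid [(0.73, array([203.9, 412.3]), array([593.6, 436.9,  20. ]))]
loaf_tin_mid [(0.93, array([371.5, 198.5]), array([ 559.2, -470.5,   32. ]))]
glass_bowl_mid [(0.93, array([184.9, 323.3]), array([304.2, 332.7,  42. ]))]
ladle_mid []
scoop_mid [(0.62, array([274.6, 182.7]), array([ 285.8, -275.1,   22. ])), (0.39, array([181.8, 325.7]), array([275.1, 391.5,  22. ]))]
jam_jar_mid [(0.85, array([230.4, 269.2]), array([354., -13.,  50.]))]
```

View pics/top0.png

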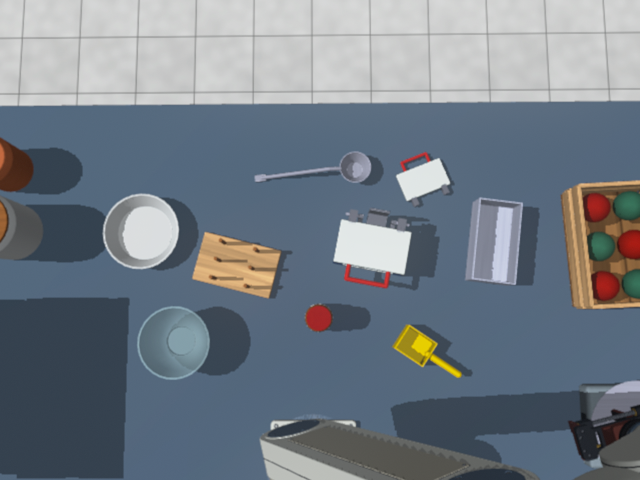

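View pics/scene0.png

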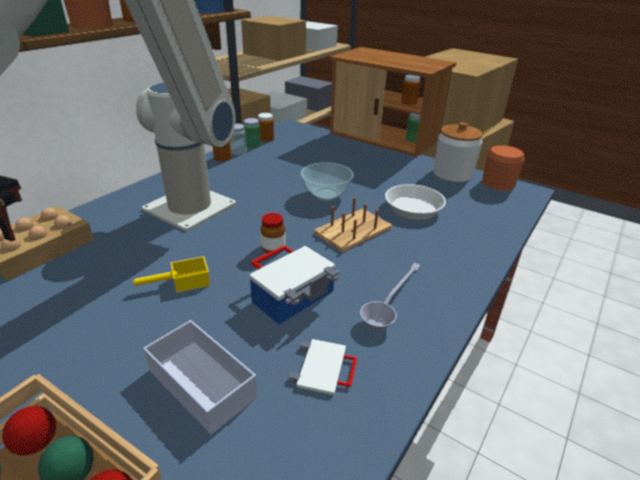

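The top view shows the large lid at about (372,247) with its red bar at (368,282) and hooks at (353,215) and (402,224). The rack is at (238,265), the jar at (319,318), and the small look-alike lid at (423,178). The scene view agrees. Next I'll fit the outlines more precisely.

```bash
python3 - <<'E'
from h import *
from scipy.spatial.transform import Rotation as Ro
np.set_printoptions(precision=2,suppress=True)
im=get_image('top'); c=im['color']; hsv=cv2.cvtColor(c,cv2.COLOR_RGB2HSV)
def fit(mask,seed,z,name):
    n,lab,st,_=cv2.connectedComponentsWithStats(mask.astype(np.uint8))
    box=lab[seed[0]-4:seed[0]+5,seed[1]-4:seed[1]+5]; l=np.bincount(box[box>0]).argmax()
    cs,_=cv2.findContours((lab==l).astype(np.uint8),cv2.RETR_EXTERNAL,cv2.CHAIN_APPROX_NONE)
    ct=max(cs,key=len)[:,0]
    W=np.array([atz(im,[p[1],p[0]],z)[:2] for p in ct],np.float32)
    r=cv2.minAreaRect(W); print(name,st[l],r); return r
H,S,V=[hsv[...,i].astype(int) for i in range(3)]
fit((H>8)&(H<25)&(S>70)&(V>90),(285,245),16,'rack')
fit((S<40)&(V>200),(247,372),86,'lid')
red=((H<8)|(H>172))&(S>150)&(V>90)
fit(red,(284,368),79,'handle')
ys,xs=np.nonzero(red[270:295,335:400]); print('red rows',ys.min()+270,ys.max()+270)
print(Ro.from_rotvec(get_obs()['orientation']).as_matrix())
big=cv2.resize(c[190:310,180:420],(800,400),interpolation=cv2.INTER_CUBIC); cv2.imwrite('pics/crop1.png',big[...,::-1])
E
```

```text
rack [ 192  232   89   66 3857] ((508.5635986328125, 200.7427520751953), (209.70071411132812, 129.42796325683594), 75.6839828491211)
lid [ 334  220   77   54 2958] ((547.2005615234375, -149.3990936279297), (176.8885040283203, 105.68660736083984), 79.23379516601562)
handle [345 265  45  23 244] ((472.9884033203125, -135.2759246826172), (108.9438247680664, 39.13203430175781), 79.55703735351562)
red rows 270 287
[[ 0.24 -0.97 -0.  ]
 [-0.97 -0.24  0.  ]
 [-0.   -0.   -1.  ]]
```

View pics/crop1.png

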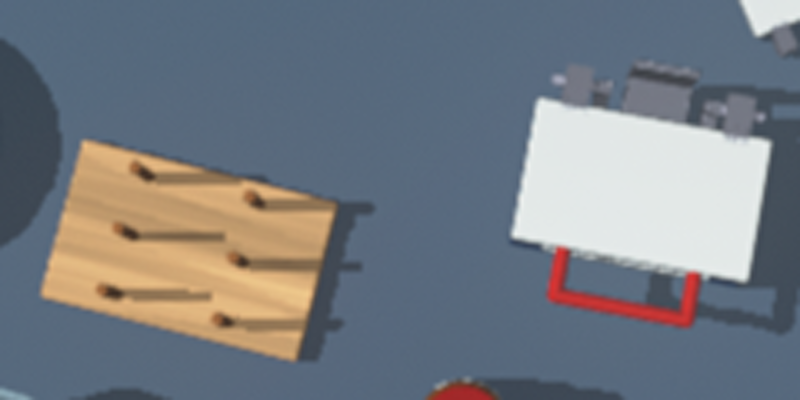

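Call:
{"name": "move_arm", "arguments": {"motion": [[22,34,0,0,0,0.0815,60],[44,68,0,0,0,0.163,50],[66,102,0,0,0,0.2445,40],[88,136,0,0,0,0.326,30],[110,170,0,0,0,0.4075,30]]}}

```text
t: 1.77
ee_pos: [262.7, -434.6, 222.7]
orientation: [2.819, -1.386, 0.0]
ft_force: [0.4, 0.3, 0.1]
width: 57.7
```

Call:
{"name": "move_arm", "arguments": {"motion": [[22,34,0,0,0,0.0815,30],[44,68,0,0,0,0.163,30],[66,102,0,0,0,0.2445,30],[88,136,0,0,0,0.326,30],[110,170,0,0,0,0.4075,30]]}}

```text
t: 2.18
ee_pos: [372.8, -264.5, 223.0]
orientation: [3.041, -0.787, 0.001]
ft_force: [1.1, -0.8, -0.8]
width: 29.9
```

Call:
{"name": "move_arm", "arguments": {"motion": [[22,34,-10,0,0,0.0815,30],[44,68,-20,0,0,0.163,30],[66,102,-30,0,0,0.2445,30],[86,133,-40,0,0,0.326,30],[86,133,-40,0,0,0.326,30]]}}

```text
t: 2.6
ee_pos: [460.2, -128.6, 181.5]
orientation: [-3.128, 0.275, 0.001]
ft_force: [0.2, -0.2, 0.1]
width: 30.0
```

```bash
python3 - <<'E'
from h import *
np.set_printoptions(precision=2,suppress=True)
im=get_image('wrist'); save(im,'w1.png'); o=get_obs(); print(o['ee_pos'],o['orientation'],o['width'],ray(im,[240,320]))
for k,z in(('lid_handle',79),):
  print(k,[(m['p'],m['location'],atz(im,m['location'],z)) for m in mark_of(im,k)])
hsv=cv2.cvtColor(im['color'],cv2.COLOR_RGB2HSV).astype(int); red=((hsv[...,0]<8)|(hsv[...,0]>172))&(hsv[...,1]>150)&(hsv[...,2]>70)
n,l,st,ce=cv2.connectedComponentsWithStats(red.astype(np.uint8)); print(st[1:][st[1:,4]>200])
cs,_=cv2.findContours(red.astype(np.uint8),cv2.RETR_EXTERNAL,cv2.CHAIN_APPROX_NONE)
ct=max(cs,key=len)[:,0]; W=np.array([atz(im,[p[1],p[0]],79)[:2] for p in ct],np.float32); print(cv2.minAreaRect(W))
E
```

```text
[ 459.03 -130.52  181.95] [-3.13  0.28  0.  ] 30.137046168767167 (array([473.4 , -57.53, 343.48]), array([-0.04, -0.25, -0.97]))
lid_handle [(0.82, [248.7, 319.1], array([ 460.69, -132.97,   79.  ]))]
[[   63    22   115   118 10384]
 [  307   165    70   165  4054]]
((473.4475402832031, -137.1066131591797), (111.85460662841797, 41.906612396240234), 78.47246551513672)
```

View pics/w1.png

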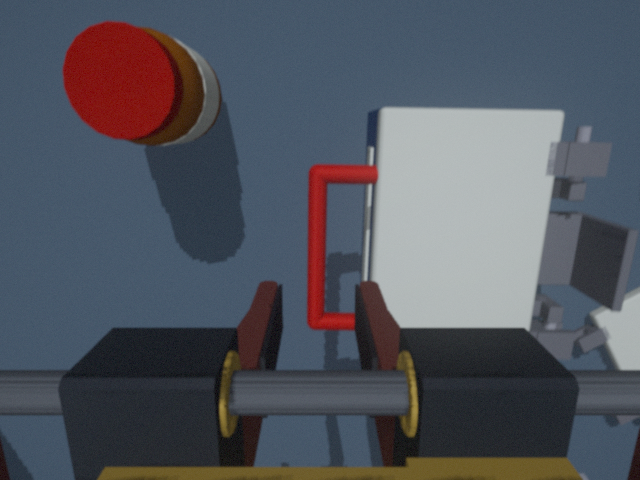

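The wrist view shows the bar at column ~317, rows 165–330, centred between the fingertips (268 and 370). Its fit gives (459, −134), which agrees with the top view. Descending.

Call:
{"name": "move_arm", "arguments": {"motion": [[1,0,-35,0,0,0,30],[1,0,-70,0,0,0,30],[1,0,-95,0,0,0,30],[1,0,-110,0,0,0,30],[1,0,-121,0,0,0,30]]}}

```text
t: 3.12
ee_pos: [457.8, -134.3, 60.4]
orientation: [-3.128, 0.293, 0.003]
ft_force: [-0.1, -0.2, 0.4]
width: 29.8
```

Call:
{"name": "move_arm", "arguments": {"motion": [[0,0,0,0,0,0,30],[0,0,0,0,0,0,10],[0,0,0,0,0,0,5],[0,0,0,0,0,0,5],[0,0,0,0,0,0,5]]}}

```text
t: 3.53
ee_pos: [459.4, -133.6, 62.8]
orientation: [3.128, -0.289, 0.002]
ft_force: [-2.5, -2.3, 4.6]
width: 11.1
```

```bash
python3 - <<'E'
import numpy as np
a=np.radians(-10.7)
def P(t): 
    s=-162.5*np.cos(t)+2*np.sin(t); z=162.5*np.sin(t)+2*np.cos(t); return np.array([s*np.cos(a),s*np.sin(a),z])
for c in range(4):
    print([[round(float(v),1) for v in P(np.radians(22.5*c+4.5*k))-P(np.radians(22.5*c))] for k in range(1,6)])
E
```

```text
[[0.6, -0.1, 12.7], [2.3, -0.4, 25.4], [4.9, -0.9, 37.9], [8.4, -1.6, 50.1], [12.9, -2.4, 62.0]]
[[5.4, -1.0, 11.5], [11.6, -2.2, 22.6], [18.7, -3.5, 33.1], [26.6, -5.0, 43.0], [35.3, -6.7, 52.3]]
[[9.3, -1.8, 8.5], [19.3, -3.6, 16.3], [29.8, -5.6, 23.3], [40.8, -7.7, 29.4], [52.2, -9.9, 34.6]]
[[11.8, -2.2, 4.3], [23.9, -4.5, 7.6], [36.3, -6.8, 9.9], [48.7, -9.2, 11.3], [61.3, -11.6, 11.6]]
```

Call:
{"name": "move_arm", "arguments": {"motion": [[0.6,-0.1,12.7,0,0,0,5],[2.3,-0.4,25.4,0,0,0,5],[4.9,-0.9,37.9,0,0,0,5],[8.4,-1.6,50.1,0,0,0,5],[12.9,-2.4,62.0,0,0,0,5]]}}

```text
t: 3.95
ee_pos: [471.1, -135.1, 124.5]
orientation: [-3.128, 0.289, 0.002]
ft_force: [-0.6, 0.5, -2.4]
width: 11.3
```

```bash
python3 - <<'E'
from h import *
o=get_obs(); print(o['ee_pos'],o['ft_force'],o['moment'],o['width'])
im=get_image('scene'); cv2.imwrite('pics/s2.png',cv2.resize(im['color'][160:340,200:440],(800,600))[...,::-1])
E
```

```text
[ 471.07491312 -135.13155885  124.49591284] [-0.5698775   0.48139226 -2.35451235] [ 0.13642642  0.39235434 -0.03533456] 11.332919589984364
```

View pics/s2.png

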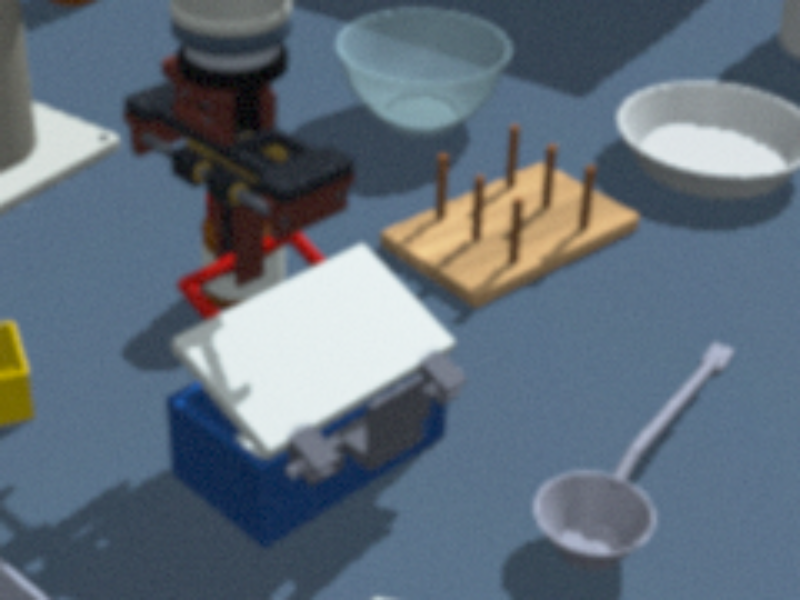

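The lid is rising on its hinge, with its edge around (310,350) in the crop and the hooks still on the pins. The bar turns freely in the pads and the forces are low. I'll continue the arc.

Call:
{"name": "move_arm", "arguments": {"motion": [[5.4,-1.0,11.5,0,0,0,5],[11.6,-2.2,22.6,0,0,0,5],[18.7,-3.5,33.1,0,0,0,5],[26.6,-5.0,43.0,0,0,0,5],[35.3,-6.7,52.3,0,0,0,5]]}}

```text
t: 4.42
ee_pos: [503.5, -140.2, 176.1]
orientation: [-3.125, 0.289, 0.013]
ft_force: [-12.0, 9.0, 9.3]
width: 11.2
```

Call:
{"name": "move_arm", "arguments": {"motion": [[9.3,-1.8,8.5,0,0,0,5],[19.3,-3.6,16.3,0,0,0,5],[29.8,-5.6,23.3,0,0,0,5],[40.8,-7.7,29.4,0,0,0,5],[52.2,-9.9,34.6,0,0,0,5]]}}

```text
t: 4.83
ee_pos: [558.6, -151.1, 212.8]
orientation: [-3.127, 0.288, 0.002]
ft_force: [-4.8, 4.8, 6.7]
width: 11.2
```

Call:
{"name": "move_arm", "arguments": {"motion": [[11.8,-2.2,4.3,0,0,0,5],[23.9,-4.5,7.6,0,0,0,5],[36.3,-6.8,9.9,0,0,0,5],[48.7,-9.2,11.3,0,0,0,5],[61.3,-11.6,11.6,0,0,0,5]]}}

```text
t: 5.25
ee_pos: [621.1, -163.7, 223.2]
orientation: [3.128, -0.288, 0.001]
ft_force: [-2.3, -0.2, 1.5]
width: 11.3
```

```bash
python3 - <<'E'
from h import *
np.set_printoptions(precision=2,suppress=True)
o=get_obs(); print(o['ee_pos'],o['ft_force'],o['moment'],o['width'])
im=get_image('scene'); cv2.imwrite('pics/s3.png',cv2.resize(im['color'][130:340,220:440],(800,600*800//628 if 0 else 600))[...,::-1])
for k in('lid_handle','lid_hooks','pins'): print(k,[(round(m['p'],2),np.array(m['location'])) for m in mark_of(im,k)])
print('expected pins',proj(im,[618.3,-163.3,77]),'handle',proj(im,[620,-163.7,240]))
E
```

```text
[ 621.11 -163.68  223.17] [-2.34 -0.17  1.48] [-0.    0.55 -0.1 ] 11.28629291306819
lid_handle [(0.9, array([228.8, 315. ])), (0.64, array([372.5, 353.1])), (0.29, array([285.5, 313.2]))]
lid_hooks [(0.93, array([362.1, 299.5])), (0.59, array([290.1, 313. ]))]
pins [(0.89, array([285.1, 315.2])), (0.67, array([260.3, 316.3]))]
expected pins [314.19 285.44] handle [316.38 226.04]
```

View pics/s3.png

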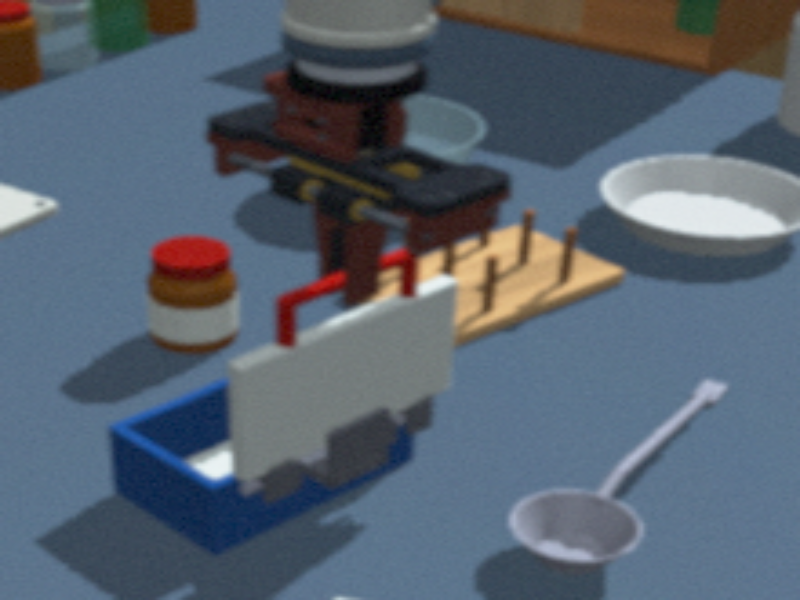

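Lid is upright on the pins; its plate is about (340,390) in the crop. Forces are small. Lifting straight up, slowly while it leaves the pins.

Call:
{"name": "move_arm", "arguments": {"motion": [[0,0,4,0,0,0,5],[0,0,9,0,0,0,5],[0,0,14,0,0,0,5],[0,0,19,0,0,0,5],[0,0,25,0,0,0,5]]}}

```text
t: 5.87
ee_pos: [620.6, -163.7, 247.6]
orientation: [-3.128, 0.289, 0.0]
ft_force: [-0.5, 0.1, -2.7]
width: 11.2
```

Call:
{"name": "move_arm", "arguments": {"motion": [[0,0,10,0,0,0,5],[0,0,21,0,0,0,5],[0,0,33,0,0,0,5],[0,0,43,0,0,0,5],[0,0,50,0,0,0,5]]}}

```text
t: 6.28
ee_pos: [621.4, -164.0, 299.4]
orientation: [3.128, -0.289, 0.003]
ft_force: [-0.2, 0.1, -3.0]
width: 11.4
```

```bash
python3 - <<'E'
from h import *
np.set_printoptions(precision=2,suppress=True)
o=get_obs(); print(o['ee_pos'],o['orientation'],o['ft_force'],o['moment'],o['width'])
im=get_image('scene'); cv2.imwrite('pics/s4.png',cv2.resize(im['color'][100:310,220:440],(800,600))[...,::-1])
for k in('lid_handle','lid_hooks','lid_center'): print(k,[(round(m['p'],2),np.array(m['location'])) for m in mark_of(im,k)])
p=o['ee_pos']+[0,0,18.7]
for d in(0,-90.5,-162): print(proj(im,p+[0,0,d]))
E
```

```text
[ 621.39 -163.97  299.37] [ 3.13 -0.29  0.  ] [-0.21  0.08 -2.99] [-0.05 -0.05 -0.  ] 11.401661102279368
lid_handle [(0.88, array([193.7, 314.5])), (0.87, array([373.7, 350.1]))]
lid_hooks [(0.79, array([258.2, 312. ])), (0.69, array([360.2, 301.3]))]
lid_center [(0.96, array([230.7, 317.1])), (0.61, array([364.7, 320. ]))]
[317.8  193.45]
[316.7  231.26]
[315.91 258.44]
```

View pics/s4.png

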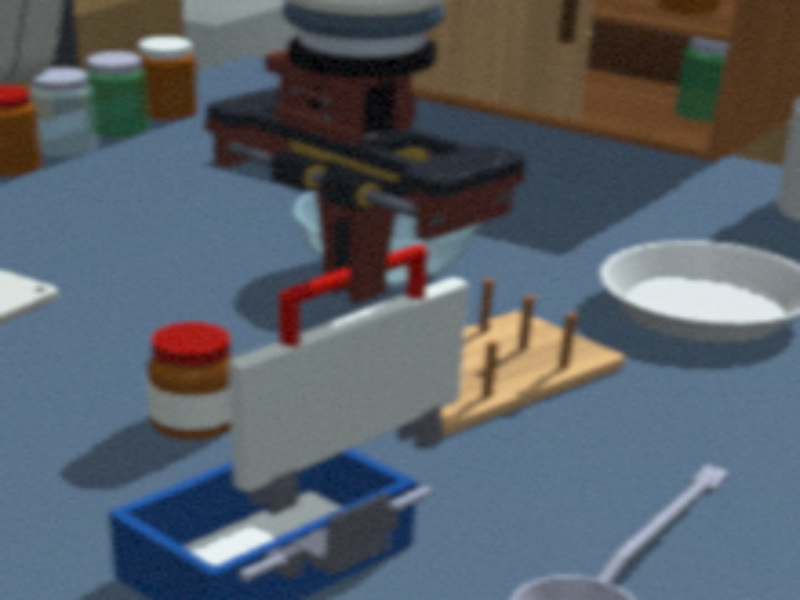

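Lid hangs plumb and is clear of the pins; plate centre is about (345,385) in the crop, and the measured weight is 3 N. I'll carry it over the far (+24 mm) slot at (532,195), turning −3.6° on the way.

Call:
{"name": "move_arm", "arguments": {"motion": [[-2,8,0,0,0,-0.004,5],[-6,25,0,0,0,-0.008,5],[-12,49,0,0,0,-0.012,5],[-19,77,0,0,0,-0.016,5],[-26,107,0,0,0,-0.02,5]]}}

```text
t: 6.9
ee_pos: [593.8, -55.7, 296.2]
orientation: [-3.125, 0.322, 0.003]
ft_force: [0.3, 0.5, -2.9]
width: 11.2
```

Call:
{"name": "move_arm", "arguments": {"motion": [[-7,30,0,0,0,-0.004,5],[-14,60,0,0,0,-0.008,5],[-22,90,0,0,0,-0.012,5],[-29,120,0,0,0,-0.016,5],[-36,148,0,0,0,-0.02,5]]}}

```text
t: 7.32
ee_pos: [557.4, 93.1, 296.4]
orientation: [3.122, -0.351, -0.002]
ft_force: [1.5, -0.3, -2.4]
width: 11.2
```

Call:
{"name": "move_arm", "arguments": {"motion": [[-6,27,0,0,0,-0.004,5],[-12,51,0,0,0,-0.008,5],[-17,73,0,0,0,-0.012,5],[-21,90,0,0,0,-0.016,5],[-25,103,0,0,0,-0.023,5]]}}

```text
t: 7.73
ee_pos: [532.5, 196.1, 296.4]
orientation: [3.118, -0.386, -0.002]
ft_force: [0.2, 0.2, -2.6]
width: 11.3
```

Call:
{"name": "move_arm", "arguments": {"motion": [[0,0,-5,0,0,0,5],[0,0,-10,0,0,0,5],[0,0,-15,0,0,0,5],[0,0,-20,0,0,0,5],[0,0,-20,0,0,0,5]]}}

```text
t: 8.15
ee_pos: [533.2, 193.2, 275.5]
orientation: [3.116, -0.388, -0.004]
ft_force: [-0.2, 0.1, -2.8]
width: 11.0
```

```bash
python3 - <<'E'
from h import *
np.set_printoptions(precision=2,suppress=True)
o=get_obs(); print(o['ee_pos'],o['orientation'],o['ft_force'],o['moment'],o['width'])
p=o['ee_pos']+[0,0,18.7]
a=np.radians(-14.3); X=np.array([np.cos(a),np.sin(a),0]); Y=np.array([-np.sin(a),np.cos(a),0]); C=np.array([508.6,200.7,0])
im=get_image('scene'); c=im['color'].copy()
for k in('lid_handle','lid_hooks','lid_center'): print(k,[(round(m['p'],2),np.array(m['location'])[::-1]) for m in mark_of(im,k)])
for d in(0,-90.5,-162): print(proj(im,p+[0,0,d]))
s=4; x0,y0=280,100
big=cv2.resize(c[y0:y0+150,x0:x0+200],None,fx=s,fy=s,interpolation=cv2.INTER_CUBIC)[...,::-1].copy()
for i in(-48,0,48):
  for j in(-45,45):
    q=[tuple(int(v) for v in (proj(im,C+i*X+j*Y+[0,0,z])-[x0,y0]+.5)*s) for z in(16,81)]; cv2.line(big,q[0],q[1],(0,255,0),1)
for j in(-62,62):
    q=tuple(int(v) for v in (proj(im,p-2*X+j*Y+[0,0,-174])-[x0,y0]+.5)*s); cv2.circle(big,q,4,(255,0,255),1)
    q=tuple(int(v) for v in (proj(im,C+24*X+j*Y+[0,0,16])-[x0,y0]+.5)*s); cv2.circle(big,q,4,(0,255,255),1)
cv2.imwrite('pics/s5.png',big)
E
```

```text
[533.15 193.2  275.48] [ 3.12 -0.39 -0.  ] [-0.21  0.14 -2.8 ] [-0.02 -0.09  0.01] 11.035982289139238
lid_handle [(0.81, array([351.5, 371.4])), (0.8, array([366.4, 145.4]))]
lid_hooks [(0.72, array([360. , 198.3])), (0.64, array([301.6, 361.5]))]
lid_center [(0.94, array([321. , 365.2])), (0.8, array([365.1, 173.8])), (0.41, array([184.1, 276.1])), (0.17, array([351.1, 229.4]))]
[367.15 142.7 ]
[364.35 173.5 ]
[362.29 196.15]
```

View pics/s5.png

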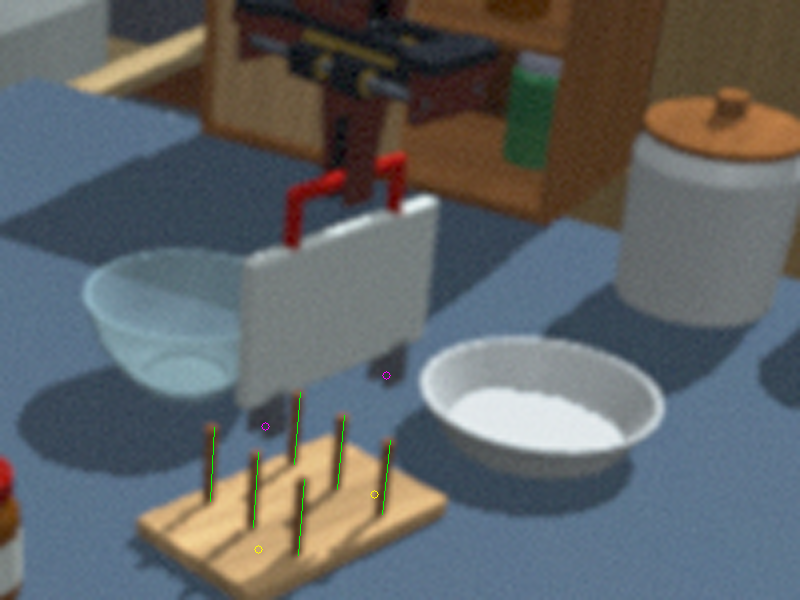

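The green model dowels sit about 3 px (under 1 image px) right of the real ones. The lid feet at (268,428) and (390,380) sit about 3 px right of their predictions, so I'll shift −2 mm in x. Lowering.

Call:
{"name": "move_arm", "arguments": {"motion": [[-2,0,-10,0,0,0,5],[-2,0,-24,0,0,0,5],[-2,0,-38,0,0,0,5],[-2,0,-50,0,0,0,5],[-2,0,-60,0,0,0,5]]}}

```text
t: 8.77
ee_pos: [531.3, 194.0, 215.8]
orientation: [3.117, -0.387, -0.001]
ft_force: [0.3, 0.7, -3.2]
width: 10.9
```

Call:
{"name": "move_arm", "arguments": {"motion": [[0,0,-8,0,0,0,5],[0,0,-16,0,0,0,5],[0,0,-24,0,0,0,5],[0,0,-32,0,0,0,5],[0,0,-39,0,0,0,5]]}}

```text
t: 9.18
ee_pos: [531.9, 194.2, 177.5]
orientation: [-3.118, 0.387, -0.0]
ft_force: [0.5, 0.3, -3.1]
width: 11.1
```

Call:
{"name": "move_arm", "arguments": {"motion": [[0,0,-2,0,0,0,5],[0,0,-4,0,0,0,5],[0,0,-6,0,0,0,5],[0,0,-7,0,0,0,5],[0,0,-7,0,0,0,5]]}}

```text
t: 9.6
ee_pos: [534.8, 194.2, 175.1]
orientation: [-3.116, 0.386, -0.01]
ft_force: [-2.4, -5.7, 20.9]
width: 11.3
```

Call:
{"name": "move_arm", "arguments": {"motion": [[0,0,1,0,0,0,5],[0,0,2,0,0,0,5],[0,0,2,0,0,0,5]]}}

```text
t: 9.85
ee_pos: [533.4, 194.4, 175.2]
orientation: [-3.116, 0.387, -0.006]
ft_force: [0.1, -1.6, 10.0]
width: 11.2
```

```bash
python3 - <<'E'
from h import *
np.set_printoptions(precision=2,suppress=True)
o=get_obs(); print(o['ee_pos'],o['orientation'],o['ft_force'],o['moment'],o['width'])
a=np.radians(-14.3); X=np.array([np.cos(a),np.sin(a),0]); Y=np.array([-np.sin(a),np.cos(a),0]); C=np.array([508.6,200.7,0])
im=get_image('scene'); c=im['color']
for k in('lid_handle','lid_hooks','lid_center'): print(k,[(round(m['p'],2),np.array(m['location'])[::-1]) for m in mark_of(im,k)])
for z in(190,28+71.5,28): print(z,proj(im,C+24*X+[0,0,z]))
big=cv2.resize(c[130:280,280:480],None,fx=4,fy=4,interpolation=cv2.INTER_CUBIC)[...,::-1]
cv2.imwrite('pics/s6.png',big)
E
```

```text
[533.4  194.43 175.2 ] [-3.12  0.39 -0.01] [ 0.09 -1.6   9.97] [-0.45  0.02 -0.05] 11.16285616892887
lid_handle [(0.87, array([348.6, 372.5])), (0.75, array([365.1, 176.2]))]
lid_hooks [(0.72, array([300.4, 362.9])), (0.71, array([356.2, 226.3]))]
lid_center [(0.7, array([360.7, 203.3])), (0.59, array([320.8, 365.3]))]
190 [363.83 177.63]
99.5 [361.28 205.71]
28 [359.39 226.43]
```

View pics/s6.png

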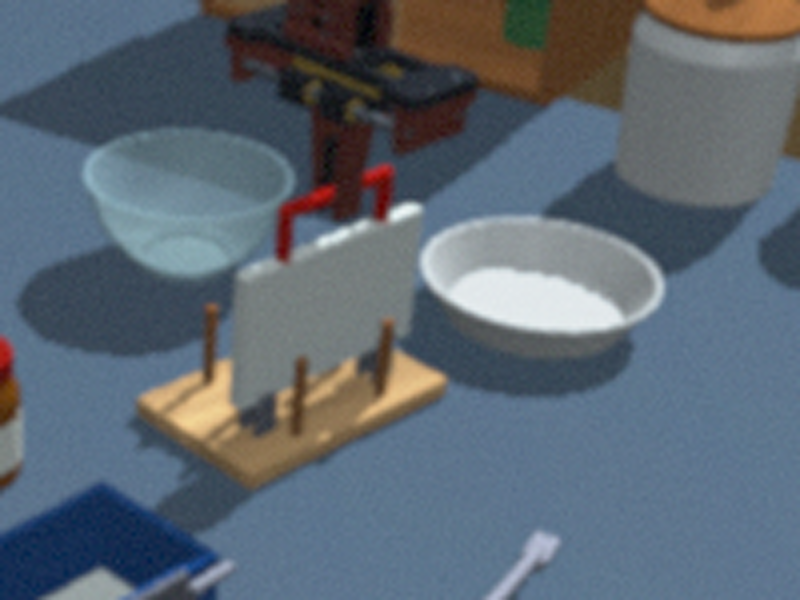

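The lid stands in the far slot. Its feet are on the board around (262,420) and (372,362), between the dowel rows, and the hook row matches the seated prediction (226.3 vs 226.4). Releasing.

Call:
{"name": "move_arm", "arguments": {"motion": [[0,0,0.8,0,0,0,11],[0,0,0.8,0,0,0,16],[0,0,0.8,0,0,0,25],[0,0,0.8,0,0,0,40],[0,0,0.8,0,0,0,60]]}}

```text
t: 10.47
ee_pos: [531.5, 194.2, 173.7]
orientation: [3.117, -0.387, -0.001]
ft_force: [0.1, 0.7, 0.9]
width: 32.6
```

Call:
{"name": "move_arm", "arguments": {"motion": [[0,0,0,0,0,0,87],[0,0,0,0,0,0,87],[0,0,0,0,0,0,87],[0,0,0,0,0,0,87],[0,0,0,0,0,0,87]]}}

```text
t: 10.88
ee_pos: [531.8, 194.2, 173.9]
orientation: [3.118, -0.387, -0.0]
ft_force: [-0.3, -0.8, -0.0]
width: 65.7
```

Call:
{"name": "move_arm", "arguments": {"motion": [[0,0,10,0,0,0,87],[0,0,25,0,0,0,87],[0,0,50,0,0,0,87],[0,0,80,0,0,0,87],[0,0,110,0,0,0,87]]}}

```text
t: 11.3
ee_pos: [531.4, 194.1, 285.5]
orientation: [3.117, -0.387, -0.001]
ft_force: [0.4, -0.1, 0.1]
width: 87.1
```

```bash
python3 - <<'E'
from h import *
np.set_printoptions(precision=2,suppress=True)
o=get_obs(); print(o['t'],o['ee_pos'],o['ft_force'],o['width'])
im=get_image('scene')
for k in('lid_handle','lid_hooks','lid_center'): print(k,[(round(m['p'],2),np.array(m['location'])[::-1]) for m in mark_of(im,k)])
cv2.imwrite('pics/s7.png',cv2.resize(im['color'][110:410,130:530],(800,600),interpolation=cv2.INTER_CUBIC)[...,::-1])
E
```

```text
11.3 [531.39 194.07 285.54] [ 0.42 -0.09  0.13] 87.14730675881285
lid_handle [(0.71, array([362.4, 179.8])), (0.66, array([351.8, 374. ])), (0.44, array([358. , 226.6]))]
lid_hooks [(0.92, array([356.8, 229.4])), (0.76, array([299.8, 359.5]))]
lid_center [(0.89, array([360.5, 205.5])), (0.72, array([319.3, 364.4]))]
```

View pics/s7.png

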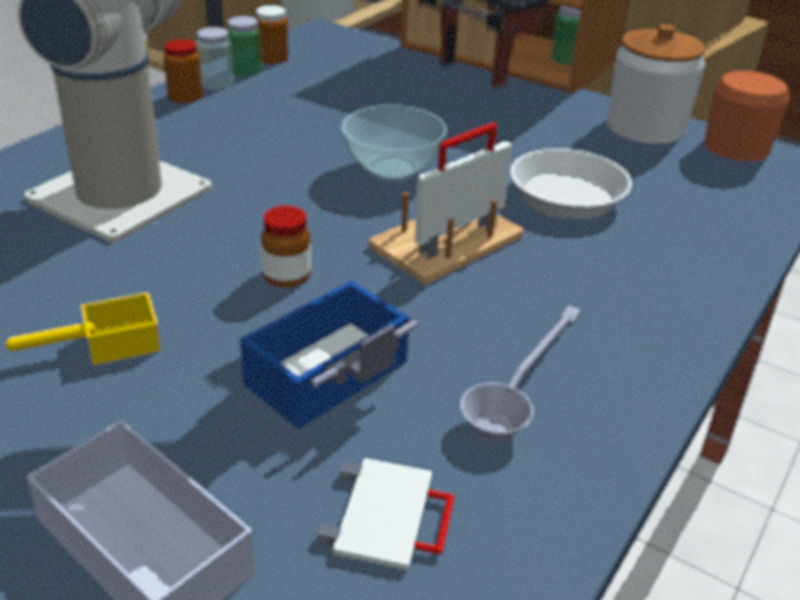

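The lid stands by itself in the slot, with its plate around (465,190), its feet on the board and the gripper well clear. The box is open and the bystanders haven't moved. Handing in.

```bash
python3 - <<'E'
from h import *
im=get_image('scene')
for k in('lid_handle','lid_hooks'): print(k,[(round(m['p'],2),np.round(m['location'][::-1],1)) for m in mark_of(im,k)][:2])
print(get_obs()['t'],close_job())
E
```

```text
lid_handle [(0.84, array([362.5, 175.8])), (0.75, array([350. , 371.3]))]
lid_hooks [(0.97, array([301.1, 362.2])), (0.68, array([356.4, 227.6]))]
the job is handed in; nothing more can be done
11.65 None
```

The lid is off the cool box and standing upright, hinge edge down, in the far (+24 mm) slot of the rack, and the job is handed in at 11.7 s of the 46 s.

I gripped the red handle, swung the lid up on its hinge to vertical, and lifted it straight off the pins. I then lowered it into the slot until it pressed on the board, eased the arm up, let go and backed away.

**Last checks:**
- **Forces:** The wrist force I read was never above about 22 N, including the 21 N when the lid met the board. It was about zero after release.
- **Final picture:** The lid stands by itself between the dowels, the box is open, the gripper is clear and the dishes, jar and utensils look unmoved.
- **Fit in the slot:** The last network marks for the handle and hooks are within about 3 px of where a fully seated lid should be.

**Disagreements:**
- The scene and top cameras differed by about 2 mm on the rack, so I shifted the lid 2 mm before lowering.
- The network marks jittered by 3–4 px between shots, so they cannot confirm the seating height to the millimetre. A drop of a few millimetres at release can't be ruled out, though the contact force says the lid was already down.

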